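# Third click on the torque selector

### The job

The selector lever on top of the grey driver controller is parked at the right-hand end of its slot (as seen from the robot). With the fingertips push it along the slot, counting the clicks as its roller drops behind one ridge after another, and stop when it sits in the third notch, without ever running on into the fourth. Then press the round button on the same controller fully down to store the setting and let it come back up; leave the lever in its third notch and everything else on the bench where it stands.

Things in the scene. Friction and masses are not known exactly. Their poses are not given: they have to be found in the camera images.
- unit: The driver controller, a fixed grey box 170 (its x) by 280 (its y) by 70 mm high; origin at the centre of its underside on the bench, z up, yaw within 0.4 rad, so its +y is roughly to the robot's left. The deck is 70 mm above its origin. The slot runs along its y through x = 0, y = -90 to +90 mm. The click strip lies along x = -42 mm; the round button is at x = +55, y = +90 mm.
- grip_top (a point): Centre of the top of the selector's black plastic grip, 108 mm above the bench. The grip is an upright block 40 mm (unit's x, across the slot) by 22 mm (along the slot) by 30 mm tall; its lower edge is 8 mm above the deck. A steel arm 8 mm wide (along the slot) reaches from it to the unit's -x side, over the strip, and carries the roller.
- selector (a joint): Position of the selector along the slot in m, 0 to 0.15, growing towards the unit's +y; at 0 the grip's centre is at unit y = -75 mm. It starts between 0 and 0.012, short of the first ridge. It slides with about 0.5 N of friction; each ridge takes about 6 to 8 N to climb, and past the crest the selector jumps ahead by itself into the next notch, which then holds it.
- roller_mid (a point): Centre of the selector's small sprung steel roller (10 mm diameter), which rides on the click strip; it is at the same place along the slot (unit's y) as the grip's centre, 42 mm to the unit's -x side. This point does not rise with the roller.
- strip: The click strip, 20 by 135 by 3 mm aluminium on the deck along the slot, with six roof-shaped steel ridges across, 4.5 mm high; where along the slot it is fixed differs by up to 18 mm between starts. Origin on its underside, 70 mm above the bench, beneath the first crest; y as the unit's. Crests at y = 0, 18, 36, 54, 72, 90 mm; notches half-way between: first at 9, second 27, third 45, fourth 63.
- setkey_top (a point): Centre of the top of the round grey push button, 28 mm diameter, in a black housing on the deck; it is pressed straight down, fully down takes 5 N.
- setkey (a joint): Travel of the round button in m: 0 up, 0.006 fully down; springs back.
- tin: Bystander: small loose aluminium tin, 28 mm diameter, 34 mm tall, standing on the deck on the far (+x) side of the slot; origin at the centre of its underside.
- socket: Bystander: steel socket, 24 mm diameter, 30 mm tall, loose on the bench; origin at the centre of its underside.
- jar: Bystander: grey jar with black lid, 68 mm diameter, 85 mm tall, loose; origin at the centre of its underside.
- bin: Bystander: loose open blue plastic bin 220 by 140 by 100 mm; origin at the centre of its underside.
- driver: Bystander: red and black cordless driver standing on its battery, about 190 mm long and 185 mm tall; origin at the centre of the battery's underside (110 by 75 mm).
- brackets: Bystander: pile of flat steel brackets 100 by 60 mm, 16 mm high with one flange rising to 51 mm; origin at the centre of its underside.
- wrench: Bystander: steel wrench lying on the bench; origin beneath its middle.

How it is judged:
By the outcome, as a careful person would: the job done as asked, in the order asked, and still so for the second after the job is handed in, with the robot touching nothing.
It also fails if it takes over 72 s, if anything falls off the work surface, if the arm or the gripper's body presses on something with over 40 N, if the wrist force passes 120 N, or if a joint passes its speed limit or range.

### The arm

A 7-joint arm with a two-finger parallel gripper is mounted at the origin on the work surface. World frame = base frame: x ahead of the robot, y to its left, z up, the work surface at z = 0. Lengths are in m, angles in rad, forces in N, time in s.
With the tool pointing down it reaches from about 0.4 to 0.9 m from the base axis. Payload 5.5 kg.
Tool frame: the origin (TCP) lies between the finger pads; the fingertips stand 17 mm ahead of it and the grasp point (between the pads) lies 2 mm behind it; z points along the fingers, y is the line along which they close (so a half turn about z gives the same grasp; the last joint's range is limited). The gripper opens to 92 mm and grips with 3 to 60 N. Pads are 19 mm wide; open, the fingers measure 130 mm over their backs; the gripper's body (75 mm by 190 mm) begins 47 mm behind the grasp point.
Start: joints at [-0.895, 0.501, -0.427, 1.55, 0.221, 1.138, -0.21], TCP at [0.261, 0.595, 0.244] pointing down, gripper open.
Joint ranges: [-2.88, 2.88], [-0.31, 2.03], [-1.54, 1.56], [0.2, 2.42], [-1.41, 4.55], [0.19, 2.02], [-2.57, 2.57]. Speed limits (rad/s): [2.57, 2.57, 3.14, 3.14, 3.14, 3.14, 3.14].

### API

Orientations are given as a unit quaternion [x, y, z, w].
In Python, from rig import ctrl gives the robot as it stands.
- The arm moves only by the tool jog_arm, never from a script. Its argument "deltas" is a list of rows, each a list of 3 entries, a list of its own where there are three numbers: the shift along the tool's x, y, z each as a share of 150 mm, from -1 to 1, then the turn, a rotation vector about the tool's x, y, z each as a share of 90 degrees, from -1 to 1, then the gripper command: -1 is fully open, 1 is shut, values between are in proportion. In form: [[[x, y, z], [wx, wy, wz], grip], ...]. A call has exactly 8 rows; each row is the pose to reach, as a shift and turn from the pose commanded when the call began, along the tool's axes at that moment; what a row does not reach only later rows make up. A row lasts 1/12 s, in which the tool goes at most 41.7 mm and 7.16 degrees, less where a joint would pass 70% of its speed; a pose out of reach is approached as far as the arm can. A call with a number of a shift or a turn outside -1 to 1 is refused whole. A call with a gripper value outside its range is refused whole. The fingers move at their own pace and stop on an object; the grip force is fixed at half the most. Time passes only in rows, so rows that repeat a pose let the fingers close, or fill a call up. It gives the time, the measured TCP pose, the force, the opening and the grip force at its end, in the units of the state.
- ctrl.get_obs(): the state, without advancing time (a new reading comes with each control period).
- ctrl.get_image(name): name is "side" or "top" or "wrist"; returns a dict with "color" (480x640x3 uint8, blue, green, red), "camera_matrix" (3x3 intrinsics, pixels), "R" (3x3) and "t" (3): a world point X has camera coordinates R X + t. Camera axes: x right, y down, z forward; pixel columns grow to the right and rows downward; lengths in m; the calibration is good to about 2 mm. The wrist camera is an equidistant fisheye: a pixel r from the principal point sees the ray r / f radians off the axis. A picture is of the moment at which its call begins. There is no depth.
- ctrl.job_done(): hands the job in; it is judged then, once.
The state is a dict: "time_s": time; "joints": joint angles; "joint_velocities": joint speeds; "tau": joint torques, N m; "eef_pos": TCP position; "orientation": TCP orientation; "contact_force": force on the tool from outside, world axes, zero at the start; "moment": the same for the moment, N m; "opening": finger opening in m; "finger_force": force on a finger pad.
Only numpy, scipy, OpenCV 4.12 (cv2) and the standard library are available. Lean on these libraries where they do the work, as an engineer would, in place of code of your own. Each camera call takes 0.05 s, during which the arm holds its last target. There are 200 camera calls.

## Working session

There is one attempt and no reset: what is moved stays moved. The work goes in short steps, Python scripts to look and compute and a tool call to move; the robot and the scene stay as the last step left them, time stands still between calls to the robot, and variables do not carry over. Pictures are saved under pics/ and viewed, at most 12 in all, crops included, and the job is handed in when it is done.

Besides the shell and the picture viewer there is one more tool, called by a JSON object that holds its "name" and its "arguments". jog_arm: Moves the arm, as the interface text tells. Its arguments: {"type":"object","properties":{"deltas":{"type":"array","items":{"type":"array"}}},"required":["deltas"]}

```bash
mkdir -p pics; ls
python3 - <<'E'
from rig import ctrl
import cv2,numpy as np,pickle
o=ctrl.get_obs();print({k:np.round(v,4) for k,v in o.items()})
for n in("top","side"):
    d=ctrl.get_image(n);cv2.imwrite(f"pics/{n}0.png",d["color"]);pickle.dump(d,open(n+"0.pkl","wb"));print(n,d["camera_matrix"].round(1).tolist(),(-d["R"].T@d["t"]).round(3))
E
```

```text
pics
{'time_s': np.float64(0.0), 'joints': array([-0.8948,  0.5019, -0.4268,  1.5515,  0.2208,  1.1383, -0.2103]), 'joint_velocities': array([ 0.0006,  0.0017, -0.0004, -0.0024,  0.0014,  0.0001, -0.0006]), 'tau': array([ 1.00000e-03, -5.66601e+01, -5.81520e+00, -2.79107e+01,
       -6.84000e-02,  3.10000e-02,  2.00000e-04]), 'eef_pos': array([0.2606, 0.5948, 0.2427]), 'orientation': array([ 2.049e-01,  9.788e-01, -9.000e-04, -2.000e-04]), 'contact_force': array([ 0.3304, -0.3465,  0.0155]), 'moment': array([ 0.052 ,  0.0136, -0.0145]), 'finger_force': np.float64(0.0), 'opening': np.float64(0.0919)}
top [[575.8, 0.0, 319.5], [0.0, 575.8, 244.3], [0.0, 0.0, 1.0]] [ 0.191 -0.038  1.533]
side [[490.7, 0.0, 325.2], [0.0, 490.7, 236.8], [0.0, 0.0, 1.0]] [-0.018 -0.899  0.689]
```

View pics/top0.png

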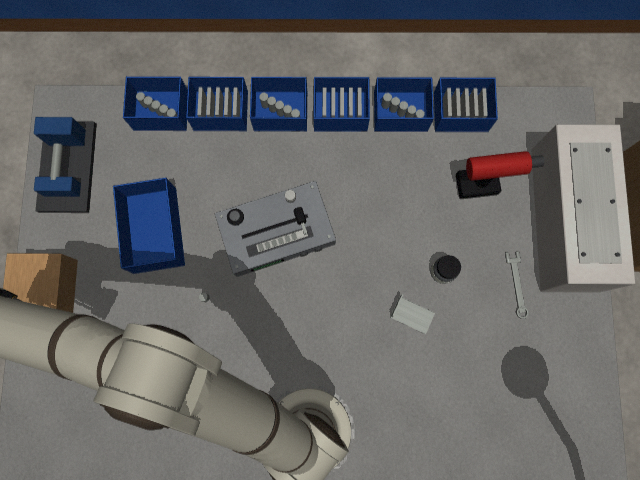

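View pics/side0.png

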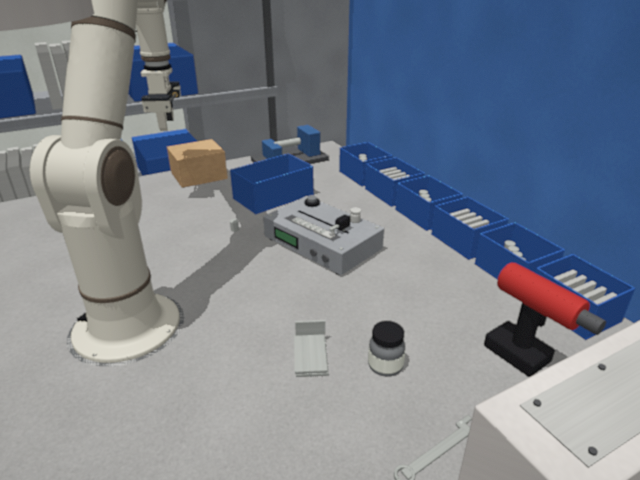

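The top view shows the controller centred near (275,228), grip near (300,214), button near (235,216), tin near (290,196) and the strip near (282,242). I'll zoom in there.

```bash
cat > h.py <<'E'
import numpy as np,pickle,cv2
def ray(d,uv):
    K=d["camera_matrix"];r=d["R"].T@np.linalg.solve(K,[uv[0],uv[1],1.]);return -d["R"].T@d["t"],r
def onz(d,uv,z):
    c,r=ray(d,uv);return c+r*(z-c[2])/r[2]
def proj(d,X):
    p=d["camera_matrix"]@(d["R"]@X+d["t"]);return p[:2]/p[2]
E
python3 - <<'E'
from h import *
d=pickle.load(open("top0.pkl","rb"))
im=d["color"][170:285,205:345]
cv2.imwrite("pics/c1.png",cv2.resize(im,None,fx=5,fy=5,interpolation=cv2.INTER_CUBIC))
E
```

```text
(no output)
```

View pics/c1.png

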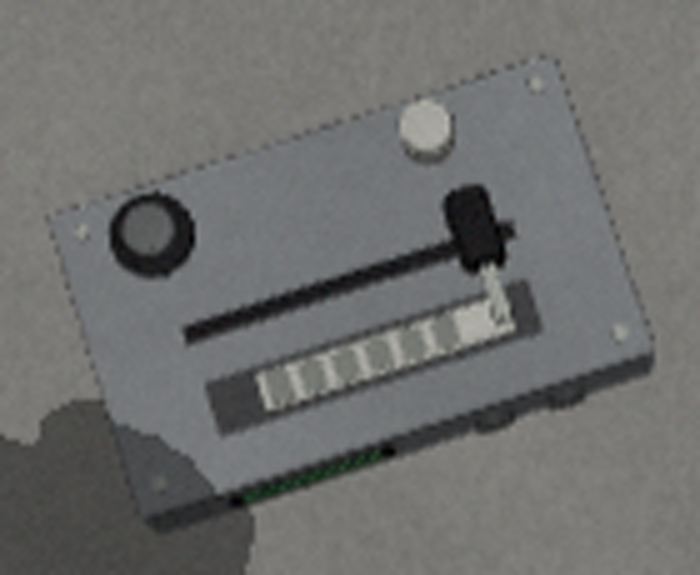

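The crop shows the deck corners at (50,215), (555,58), (653,352) and (148,515), the button top at (150,226), the grip top near (467,218), and the strip with ridges from (258,390) to (512,320). I'll turn these into world positions.

Run:
```python
from h import *
d=pickle.load(open("top0.pkl","rb"))
f=lambda x,y:((x+.5)/5-.5+205,(y+.5)/5-.5+170)
C=np.array([onz(d,f(*p),.07)[:2] for p in[(50,215),(555,58),(653,352),(148,515)]])
L=np.array([[.085,.14],[.085,-.14],[-.085,-.14],[-.085,.14]])
Lc=L-L.mean(0);Cc=C-C.mean(0)
a=np.arctan2((Lc[:,0]*Cc[:,1]-Lc[:,1]*Cc[:,0]).sum(),(Lc*Cc).sum());R=np.array([[np.cos(a),-np.sin(a)],[np.sin(a),np.cos(a)]])
o=C.mean(0);print("unit",o,a,"resid mm",((L@R.T+o-C)*1e3).round(1).tolist())
for n,p,z in[("button",(150,226),.085),("grip",(468,220),.108),("tin",(426,125),.104),("stripL",(265,390),.073),("stripR",(506,318),.073),("slotL",(186,336),.07),("slotR",(513,231),.07)]:
    X=onz(d,f(*p),z)[:2];print(n,X.round(4),"unit mm",((X-o)@R*1e3).round(1))
print("arm tcp xdir; yaw of tool:")
from scipy.spatial.transform import Rotation as Ro
from rig import ctrl
s=ctrl.get_obs();print(Ro.from_quat(s["orientation"]).as_matrix().round(3))
```

```text
unit [0.51799813 0.0909507 ] 0.3225417049038349 resid mm [[0.4, 0.7], [2.7, -1.1], [-0.4, -3.1], [-2.7, 3.5]]
button [0.5445 0.195 ] unit mm [58.1 90.3]
grip [0.5427 0.0293] unit mm [  3.9 -66.3]
tin [0.5938 0.0517] unit mm [ 59.4 -61.2]
stripL [0.4607 0.1345] unit mm [-40.6  59.5]
stripR [0.4992 0.0106] unit mm [-43.3 -70.3]
slotL [0.4895 0.1767] unit mm [ 0.2 90.3]
slotR [0.5462 0.0075] unit mm [  0.3 -88.1]
arm tcp xdir; yaw of tool:
[[-0.916  0.401 -0.001]
 [ 0.401  0.916 -0.002]
 [ 0.    -0.002 -1.   ]]
```

{"name": "jog_arm", "arguments": {"deltas": [[[-0.2,-0.15,0],[0,0,-0.07],1],[[-0.4,-0.3,0],[0,0,-0.15],1],[[-0.6,-0.5,0],[0,0,-0.23],1],[[-0.8,-0.7,0],[0,0,-0.3],1],[[-1,-0.86,0],[0,0,-0.38],1],[[-1,-0.86,0],[0,0,-0.468],1],[[-1,-0.86,0],[0,0,-0.468],1],[[-1,-0.86,0],[0,0,-0.468],1]]}}

```text
time_s: 0.77
eef_pos: [0.3465, 0.4169, 0.2437]
orientation: [-0.159, 0.987, 0.0, -0.0]
contact_force: [-0.1, 0.5, -0.0]
opening: 0.0436
finger_force: 0.0
```

{"name": "jog_arm", "arguments": {"deltas": [[[-0.1,-0.25,0],[0,0,0],1],[[-0.2,-0.5,0],[0,0,0],1],[[-0.3,-0.75,0],[0,0,0],1],[[-0.39,-1,0],[0,0,0],1],[[-0.39,-1,0],[0,0,0],1],[[-0.39,-1,0],[0,0,0],1],[[-0.39,-1,0],[0,0,0],1],[[-0.39,-1,0],[0,0,0],1]]}}

```text
time_s: 1.43
eef_pos: [0.4479, 0.2959, 0.2437]
orientation: [-0.162, 0.987, 0.001, -0.0]
contact_force: [-0.2, 0.7, -0.5]
opening: 0.0
finger_force: 0.0
```

{"name": "jog_arm", "arguments": {"deltas": [[[0,-0.25,0],[0,0,0],1],[[0,-0.5,0],[0,0,0],1],[[0,-0.75,0],[0,0,0],1],[[0,-1,0],[0,0,0],1],[[0,-1,0],[0,0,0],1],[[0,-1,0],[0,0,0],1],[[0,-1,0],[0,0,0],1],[[0,-1,0],[0,0,0],1]]}}

```text
time_s: 2.1
eef_pos: [0.4961, 0.1539, 0.2438]
orientation: [-0.162, 0.987, 0.001, 0.0]
contact_force: [0.1, -0.1, -0.2]
opening: 0.0002
finger_force: 0.0
```

{"name": "jog_arm", "arguments": {"deltas": [[[0,-0.25,0],[0,0,0],1],[[0,-0.5,0],[0,0,0],1],[[0,-0.75,0],[0,0,0],1],[[0,-1,0.1],[0,0,0],1],[[0,-1.0,0.2],[0,0,0],1],[[0,-1,0.3],[0,0,0],1],[[0,-1,0.3],[0,0,0],1],[[0,-1,0.3],[0,0,0],1]]}}

```text
time_s: 2.77
eef_pos: [0.5437, 0.011, 0.1981]
orientation: [-0.162, 0.987, 0.001, -0.001]
contact_force: [0.8, 0.2, 0.3]
opening: 0.0005
finger_force: 0.0
```

```bash
cat >> h.py <<'E'
def fray(d,uv):
    K=d["camera_matrix"];p=np.array([(uv[0]-K[0,2])/K[0,0],(uv[1]-K[1,2])/K[1,1]]);th=np.hypot(*p)
    c=np.r_[np.sin(th)*p/max(th,1e-9),np.cos(th)];return -d["R"].T@d["t"],d["R"].T@c
def fonz(d,uv,z):
    c,r=fray(d,uv);return c+r*(z-c[2])/r[2]
O=np.array([.5180,.0910]);A=.3225;RU=np.array([[np.cos(A),-np.sin(A)],[np.sin(A),np.cos(A)]])
def U(X): return ((np.asarray(X)[:2]-O)@RU*1e3).round(1)
E
python3 - <<'E'
from h import *
from rig import ctrl
d=ctrl.get_image("wrist");pickle.dump(d,open("w1.pkl","wb"));cv2.imwrite("pics/w1.png",d["color"])
s=ctrl.get_obs();print(s["eef_pos"],U(s["eef_pos"]),s["opening"],s["contact_force"],(-d["R"].T@d["t"]),d["R"],d["camera_matrix"])
E
```

```text
[0.5444715  0.01094557 0.1990735 ] [ -0.3 -84.3] 0.00026827792349851446 [-0.34105743  0.82500507 -0.4981919 ] [ 0.47835248 -0.0123419   0.33991769] [[-0.3205576   0.94722478  0.00283565]
 [ 0.91558044  0.30907845  0.25726049]
 [ 0.24280707  0.08506307 -0.96633793]] [[371.64829954   0.         317.43565831]
 [  0.         371.64829954 239.07705648]
 [  0.           0.           1.        ]]
```

View pics/w1.png

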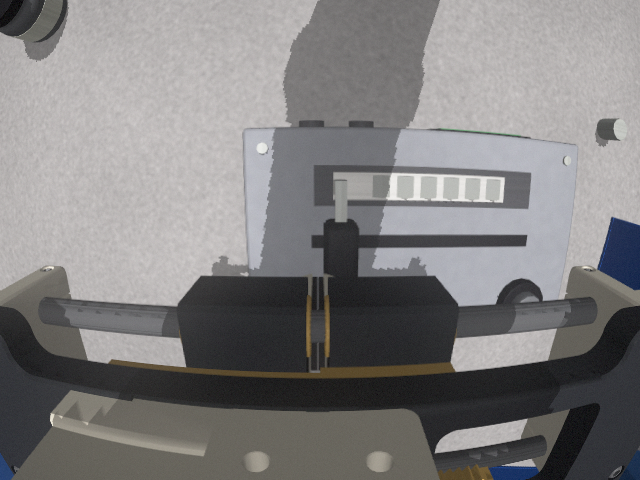

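The wrist view shows the strip at v≈188 with six ridge boxes centred near u=382, 406, 429, 452, 475 and 495. The roller arm is at (341,190), still left of the first ridge. I'll convert these to positions.

Run:
```python
from h import *
d=pickle.load(open("w1.pkl","rb"))
for n,p,z in [("ridge%d"%i,(u,188),.0755) for i,u in enumerate((382,406,429,452,475,495))]+[("endL",(333,187),.073),("endR",(504,189),.073),("rollertip",(341,181),.08),("armbase",(341,220),.09),("slotL",(312,240),.07),("slotR",(527,240),.07),("corner",(245,129),.07),("cornerR",(577,145),.07),("griptop back",(341,220),.108)]: print(n,U(fonz(d,p,z)))
g=cv2.cvtColor(d["color"],6)[188-6:188+8].mean(0);print(g[325:515].astype(int).tolist())
cv2.imwrite("pics/w1c.png",cv2.resize(d["color"][150:285,290:545],None,fx=3,fy=3,interpolation=cv2.INTER_CUBIC))
```

```text
ridge0 [-38.3 -38. ]
ridge1 [-38.7 -20.1]
ridge2 [-39.2  -2.4]
ridge3 [-39.8  16. ]
ridge4 [-40.5  35.2]
ridge5 [-41.3  52.8]
endL [-38.2 -73.3]
endR [-40.6  62.5]
rollertip [-43.4 -68.1]
armbase [-17.5 -68.3]
slotL [  2.2 -88.5]
slotR [ 1.8 92.7]
corner [ -80.9 -137.2]
cornerR [-82.9 138.4]
griptop back [-21.3 -69.6]
[77, 77, 77, 76, 77, 76, 76, 78, 114, 121, 140, 151, 151, 152, 153, 152, 149, 145, 144, 145, 146, 148, 159, 164, 165, 165, 165, 165, 164, 165, 164, 164, 164, 163, 163, 164, 163, 164, 164, 163, 163, 162, 162, 162, 163, 162, 162, 150, 129, 126, 127, 127, 127, 127, 128, 127, 127, 126, 124, 125, 124, 126, 135, 150, 180, 231, 235, 235, 235, 234, 234, 226, 197, 185, 185, 186, 185, 185, 185, 186, 186, 186, 186, 186, 186, 186, 186, 187, 203, 230, 233, 233, 233, 233, 231, 215, 187, 186, 187, 187, 187, 186, 186, 187, 186, 187, 186, 186, 188, 187, 188, 202, 228, 231, 231, 231, 231, 228, 207, 188, 187, 187, 187, 186, 187, 187, 187, 186, 187, 187, 187, 187, 187, 198, 225, 230, 230, 230, 230, 226, 200, 186, 186, 187, 187, 187, 187, 187, 187, 186, 186, 187, 186, 186, 193, 222, 229, 229, 229, 229, 223, 194, 186, 186, 186, 185, 186, 185, 186, 186, 186, 185, 186, 186, 190, 219, 228, 228, 213, 134, 104, 105, 104, 104, 103, 104, 104, 104, 104, 104]
```

View pics/w1c.png

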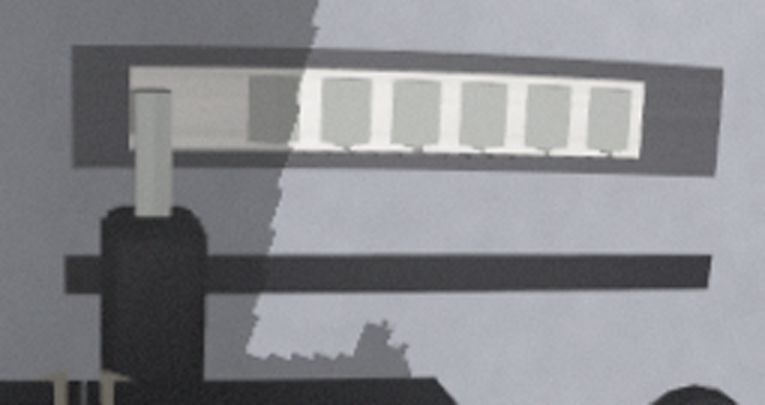

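{"name": "jog_arm", "arguments": {"deltas": [[[0,-0.19,0],[0,0,0],1],[[0,-0.19,0.05],[0,0,0],1],[[0,-0.19,0.2],[0,0,0],1],[[0,-0.19,0.35],[0,0,0],1],[[0,-0.19,0.5],[0,0,0],1],[[0,-0.19,0.62],[0,0,0],1],[[0,-0.19,0.64],[0,0,0],1],[[0,-0.19,0.64],[0,0,0],1]]}}

```text
time_s: 3.48
eef_pos: [0.5531, -0.0174, 0.1025]
orientation: [-0.161, 0.987, 0.0, -0.001]
contact_force: [-0.2, 0.1, 0.7]
opening: 0.0005
finger_force: 0.0
```

```bash
cat > s.py <<'E'
from h import *
from rig import ctrl
import sys
d=ctrl.get_image("wrist");s=ctrl.get_obs()
if len(sys.argv)>1: cv2.imwrite(f"pics/{sys.argv[1]}.png",d["color"]);pickle.dump(d,open(sys.argv[1]+".pkl","wb"))
print(s["time_s"],U(s["eef_pos"]),s["eef_pos"][2].round(4),"F unit",(s["contact_force"][:2]@RU).round(1),s["contact_force"][2].round(1))
E
python3 s.py w2
```

```text
3.5333 [-1.000e-01 -1.143e+02] 0.1035 F unit [0.6 0.7] 0.4
```

View pics/w2.png

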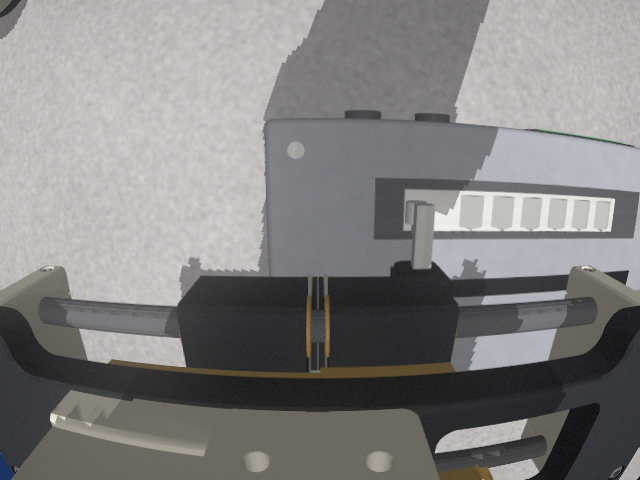

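{"name": "jog_arm", "arguments": {"deltas": [[[0,0.025,0],[0,0,0],1],[[0,0.05,0],[0,0,0],1],[[0,0.075,0],[0,0,0],1],[[0,0.1,0],[0,0,0],1],[[0,0.125,0],[0,0,0],1],[[0,0.15,0],[0,0,0],1],[[0,0.175,0],[0,0,0],1],[[0,0.2,0],[0,0,0],1]]}}

```text
time_s: 4.2
eef_pos: [0.544, 0.0105, 0.1029]
orientation: [-0.16, 0.987, -0.0, 0.0]
contact_force: [0.6, -0.1, 0.2]
opening: 0.0004
finger_force: 0.5
```

```bash
cat >> s.py <<'E'
# arm shaft: bright/neutral column just above grip, row band on the arm; print dark grip top edges and arm columns
g=cv2.cvtColor(d["color"],6)
x=g[240:262].mean(0)  # band crossing the steel arm beyond the strip
e=np.diff(x[330:640]);i=np.argsort(-abs(e))[:8];print("edges",sorted((int(k+330),int(e[k])) for k in i))
E
python3 s.py w3
```

```text
4.25 [ -0.9 -83.6] 0.1028 F unit [-0.3  0.6] 0.2
edges [(374, 25), (375, 22), (392, -10), (393, -15), (396, 12), (397, 17), (398, 15), (399, 11)]
```

View pics/w3.png

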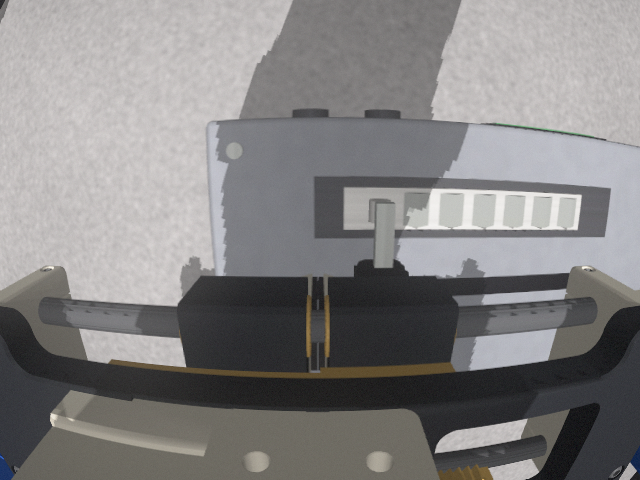

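The selector arm is now at u≈384 (v≈250), against the strip's left end at 343, and the first ridge is at u≈416. The finger has made contact and pushed the lever part of the way.

Run:
```python
from h import *
for n,u in(("w1",341),("w2",422),("w3",384.5)):
    d=pickle.load(open(n+".pkl","rb"));v=210 if n=="w1" else 250
    print(n,[U(fonz(d,(u,v),z)).tolist() for z in(.083,.09,.098)])
d=pickle.load(open("w3.pkl","rb"))
print([U(fonz(d,(u,210),.0755)).tolist() for u in(416,452,485,514,541,567)],[U(fonz(d,(u,210),.073)).tolist() for u in(343,582)],U(fonz(d,(208,124),.07)))
```

```text
w1 [[-23.2, -68.0], [-24.5, -68.4], [-25.9, -69.0]]
w2 [[-22.3, -66.0], [-24.3, -68.1], [-26.7, -70.6]]
w3 [[-22.0, -54.6], [-24.1, -56.0], [-26.5, -57.5]]
[[-39.4, -38.8], [-39.7, -20.4], [-40.1, -2.3], [-40.5, 14.8], [-41.0, 32.3], [-41.6, 50.7]] [[-38.6, -73.4], [-41.6, 64.5]] [ -80.3 -137.5]
```

{"name": "jog_arm", "arguments": {"deltas": [[[0,0.01,0],[0,0,0],1],[[0,0.02,0],[0,0,0],1],[[0,0.03,0],[0,0,0],1],[[0,0.04,0],[0,0,0],1],[[0,0.05,0],[0,0,0],1],[[0,0.06,0],[0,0,0],1],[[0,0.07,0],[0,0,0],1],[[0,0.08,0],[0,0,0],1]]}}

```text
time_s: 4.92
eef_pos: [0.5403, 0.0213, 0.1028]
orientation: [-0.16, 0.987, -0.0, 0.0]
contact_force: [1.6, -3.9, 0.5]
opening: 0.0003
finger_force: 2.0
```

```bash
cat > s.py <<'E'
from h import *
from rig import ctrl
import sys
d=ctrl.get_image("wrist");s=ctrl.get_obs()
n=sys.argv[1];cv2.imwrite(f"pics/{n}.png",d["color"]);pickle.dump(d,open(n+".pkl","wb"))
print(round(s["time_s"],2),U(s["eef_pos"]),s["eef_pos"][2].round(4),"F unit",(s["contact_force"][:2]@RU).round(1),s["contact_force"][2].round(1))
# black grip top edge: dark run just above the finger block (row ~268-272)
g=cv2.cvtColor(d["color"],6)[264:273,325:460].mean(0)
k=np.where(g<62)[0]+325
if len(k): print("grip cols",k.min(),k.max(),len(k),"centre unit y",U(fonz(d,((k.min()+k.max())/2,268),.105)))
E
python3 s.py w4
python3 - <<'E'
from h import *
d=pickle.load(open("w3.pkl","rb"));g=cv2.cvtColor(d["color"],6)[264:273,325:460].mean(0);print(g.astype(int).tolist())
E
```

```text
4.97 [ -1.  -73.2] 0.1027 F unit [ 0.2 -1.8] 0.2
grip cols 354 401 29 centre unit y [-21.2 -49.8]
[120, 120, 120, 120, 119, 119, 120, 120, 119, 120, 120, 119, 120, 119, 118, 120, 120, 119, 120, 119, 120, 120, 120, 120, 119, 120, 120, 120, 115, 55, 55, 55, 44, 40, 40, 40, 41, 41, 40, 42, 41, 43, 39, 41, 42, 42, 41, 42, 51, 72, 84, 88, 89, 89, 88, 89, 90, 89, 87, 87, 85, 86, 86, 87, 86, 86, 86, 74, 55, 47, 45, 45, 46, 45, 47, 48, 52, 59, 69, 97, 141, 147, 157, 172, 182, 182, 182, 183, 183, 182, 183, 183, 183, 184, 183, 183, 184, 184, 183, 184, 184, 184, 185, 184, 184, 185, 185, 184, 184, 184, 184, 183, 184, 184, 184, 183, 183, 183, 184, 183, 184, 183, 183, 184, 184, 184, 183, 183, 183, 182, 181, 181, 181, 181, 182]
```

{"name": "jog_arm", "arguments": {"deltas": [[[0,0.006,0],[0,0,0],1],[[0,0.012,0],[0,0,0],1],[[0,0.018,0],[0,0,0],1],[[0,0.024,0],[0,0,0],1],[[0,0.03,0],[0,0,0],1],[[0,0.036,0],[0,0,0],1],[[0,0.042,0],[0,0,0],1],[[0,0.048,0],[0,0,0],1]]}}

```text
time_s: 5.63
eef_pos: [0.5386, 0.0263, 0.1028]
orientation: [-0.159, 0.987, -0.001, 0.0]
contact_force: [2.7, -4.3, -0.8]
opening: 0.0006
finger_force: 2.6
```

```bash
python3 s.py w5
```

```text
5.68 [ -1.  -67.1] 0.1028 F unit [ 0.3 -2.3] 0.1
grip cols 354 401 29 centre unit y [-21.2 -44.5]
```

{"name": "jog_arm", "arguments": {"deltas": [[[0,0.005,0],[0,0,0],1],[[0,0.01,0],[0,0,0],1],[[0,0.015,0],[0,0,0],1],[[0,0.02,0],[0,0,0],1],[[0,0.025,0],[0,0,0],1],[[0,0.03,0],[0,0,0],1],[[0,0.03,0],[0,0,0],1],[[0,0.03,0],[0,0,0],1]]}}

```text
time_s: 6.35
eef_pos: [0.5364, 0.0328, 0.1027]
orientation: [-0.161, 0.987, 0.0, -0.0]
contact_force: [-0.2, 0.1, 0.5]
opening: 0.0004
finger_force: 0.0
```

```bash
python3 s.py w6
```

```text
6.4 [ -1.  -61.1] 0.1027 F unit [ 0.2 -1.2] 0.1
grip cols 361 408 29 centre unit y [-21.2 -34.7]
```

First click: the grip has moved ahead of the finger and matches notch 1. On to the second.

{"name": "jog_arm", "arguments": {"deltas": [[[0,0.01,0],[0,0,0],1],[[0,0.02,0],[0,0,0],1],[[0,0.03,0],[0,0,0],1],[[0,0.04,0],[0,0,0],1],[[0,0.05,0],[0,0,0],1],[[0,0.06,0],[0,0,0],1],[[0,0.07,0],[0,0,0],1],[[0,0.08,0],[0,0,0],1]]}}

```text
time_s: 7.07
eef_pos: [0.5336, 0.0412, 0.1029]
orientation: [-0.159, 0.987, -0.002, 0.001]
contact_force: [2.7, -6.7, -0.3]
opening: 0.0005
finger_force: 3.7
```

```bash
python3 s.py w7
```

```text
7.12 [ -0.9 -51.5] 0.1028 F unit [ 0.5 -6.7] -1.3
grip cols 354 401 29 centre unit y [-21.2 -28.7]
```

{"name": "jog_arm", "arguments": {"deltas": [[[0,0.005,0],[0,0,0],1],[[0,0.01,0],[0,0,0],1],[[0,0.015,0],[0,0,0],1],[[0,0.02,0],[0,0,0],1],[[0,0.025,0],[0,0,0],1],[[0,0.03,0],[0,0,0],1],[[0,0.035,0],[0,0,0],1],[[0,0.035,0],[0,0,0],1]]}}

```text
time_s: 7.78
eef_pos: [0.5307, 0.0498, 0.1027]
orientation: [-0.161, 0.987, 0.0, -0.0]
contact_force: [-0.6, 0.7, -0.4]
opening: 0.0007
finger_force: 0.0
```

```bash
python3 s.py w8
```

```text
7.83 [ -1.  -43.3] 0.1027 F unit [-0.4  0.4] -0.9
grip cols 362 408 27 centre unit y [-21.2 -16.7]
```

Second click, exactly 18 mm on. Now the third.

{"name": "jog_arm", "arguments": {"deltas": [[[0,0.01,0],[0,0,0],1],[[0,0.02,0],[0,0,0],1],[[0,0.03,0],[0,0,0],1],[[0,0.04,0],[0,0,0],1],[[0,0.05,0],[0,0,0],1],[[0,0.06,0],[0,0,0],1],[[0,0.07,0],[0,0,0],1],[[0,0.08,0],[0,0,0],1]]}}

```text
time_s: 8.5
eef_pos: [0.5281, 0.0577, 0.1028]
orientation: [-0.159, 0.987, -0.001, 0.0]
contact_force: [2.5, -7.4, -1.2]
opening: 0.0003
finger_force: 4.0
```

```bash
python3 s.py w9
```

```text
8.55 [ -1.  -34.4] 0.1028 F unit [ 0.3 -6.5] -1.0
grip cols 354 401 28 centre unit y [-21.1 -11.4]
```

{"name": "jog_arm", "arguments": {"deltas": [[[0,0.005,0],[0,0,0],1],[[0,0.01,0],[0,0,0],1],[[0,0.015,0],[0,0,0],1],[[0,0.02,0],[0,0,0],1],[[0,0.025,0],[0,0,0],1],[[0,0.03,0],[0,0,0],1],[[0,0.035,0],[0,0,0],1],[[0,0.035,0],[0,0,0],1]]}}

```text
time_s: 9.22
eef_pos: [0.5252, 0.0664, 0.1027]
orientation: [-0.161, 0.987, 0.0, -0.0]
contact_force: [-0.1, 0.4, -0.1]
opening: 0.0006
finger_force: 0.0
```

```bash
python3 s.py w10
```

```text
9.27 [ -1.  -25.8] 0.1027 F unit [-0.9  0.1] -0.1
grip cols 363 408 26 centre unit y [-21.3   1. ]
```

Third click, with no force on the finger. I'll back off, rise and look.

{"name": "jog_arm", "arguments": {"deltas": [[[0,-0.1,0],[0,0,0],1],[[0,-0.13,-0.05],[0,0,0],1],[[0,-0.13,-0.25],[0,0,0],1],[[0,-0.13,-0.45],[0,0,0],1],[[0,-0.13,-0.65],[0,0,0],1],[[0,-0.13,-0.8],[0,0,0],1],[[0,-0.13,-0.8],[0,0,0],1],[[0,-0.13,-0.8],[0,0,0],1]]}}

```text
time_s: 9.93
eef_pos: [0.5328, 0.0471, 0.2248]
orientation: [-0.16, 0.987, -0.0, 0.002]
contact_force: [-0.5, -0.2, -0.1]
opening: 0.0006
finger_force: 0.0
```

```bash
python3 s.py w11
```

```text
9.98 [ -1.  -46.2] 0.2232 F unit [ 0.1 -0.4] -0.6
```

View pics/w11.png

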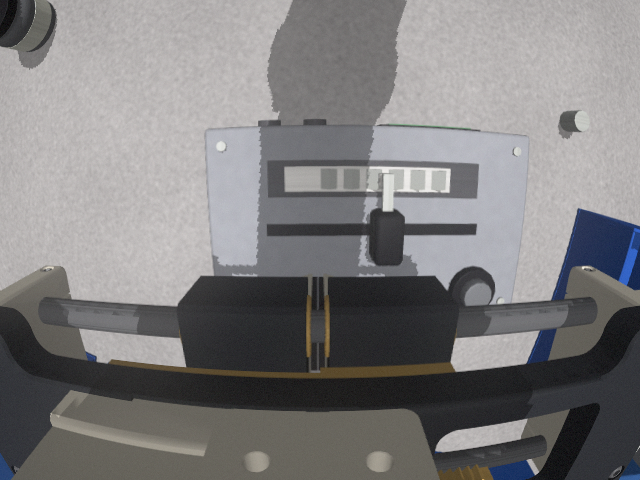

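The arm at u≈388 sits between the third ridge (≈375) and the fourth (≈398), so the lever is in the third notch. The button top is near (473,288). Next I'll triangulate the button.

Run:
```python
from h import *
t=pickle.load(open("top0.pkl","rb"));w=pickle.load(open("w11.pkl","rb"))
c1,r1=ray(t,(205+150.5/5-.5,170+226.5/5-.5))
roi=w["color"][258:320,440:505];
g=cv2.medianBlur(cv2.cvtColor(roi,6),5);print(g[30,::4].tolist(),g[::4,33].tolist())
c2,r2=fray(w,(473,286))
A=np.stack([r1,-r2],1);s=np.linalg.lstsq(A,c2-c1,rcond=None)[0];p,q=c1+s[0]*r1,c2+s[1]*r2
print(p,q,np.linalg.norm(p-q),U(p),U(q))
for z in(.08,.085,.09,.095):print(z,U(c1+r1*(z-c1[2])/r1[2]),U(fonz(w,(473,286),z)))
cv2.imwrite("pics/b.png",cv2.resize(w["color"][240:330,430:530],None,fx=6,fy=6,interpolation=cv2.INTER_CUBIC))
```

```text
[46, 71, 78, 45, 56, 56, 71, 87, 142, 140, 138, 138, 135, 59, 178, 178, 177] [180, 178, 105, 57, 60, 63, 82, 140, 139, 138, 137, 134, 61, 64, 70, 73]
[0.54657113 0.19634056 0.0764025 ] [0.53881596 0.19641172 0.0745215 ] 0.007980352844149588 [60.5 90.9] [53.2 93.4]
0.08 [59.5 90.6] [50.8 90.7]
0.085 [58.1 90.2] [48.7 88.3]
0.09 [56.6 89.8] [46.6 85.9]
0.095 [55.2 89.5] [44.5 83.5]
```

View pics/b.png

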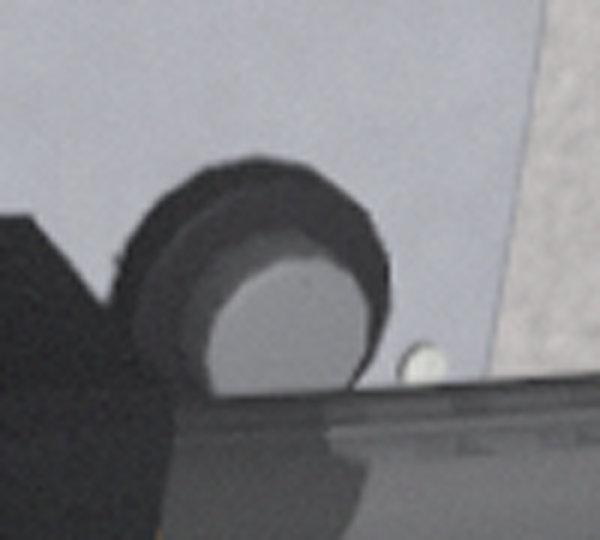

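The button cap is centred at crop (287,337), i.e. pixel (477.8,296.2). It stands clearly proud of the housing.

Run:
```python
from h import *
w=pickle.load(open("w11.pkl","rb"))
for z in(.085,.09,.095,.1):print(z,U(fonz(w,(477.8,296.2),z)),"diam",U(fonz(w,(430+368/6,296.2),z))-U(fonz(w,(430+205/6,296.2),z)))
```

```text
0.085 [58.7 94.7] diam [ 1.3 27.5]
0.09 [56.4 92.2] diam [ 1.3 27. ]
0.095 [54.1 89.6] diam [ 1.2 26.5]
0.1 [51.9 87.1] diam [ 1.2 26. ]
```

{"name": "jog_arm", "arguments": {"deltas": [[[-0.1,0.25,0],[0,0,0],1],[[-0.2,0.5,0],[0,0,0],1],[[-0.3,0.75,0],[0,0,0],1],[[-0.38,0.91,0],[0,0,0],1],[[-0.38,0.91,0.2],[0,0,0],1],[[-0.38,0.91,0.4],[0,0,0],1],[[-0.38,0.91,0.6],[0,0,0],1],[[-0.38,0.91,0.6],[0,0,0],1]]}}

```text
time_s: 10.65
eef_pos: [0.537, 0.1925, 0.1254]
orientation: [-0.161, 0.987, -0.001, -0.007]
contact_force: [-1.9, -1.1, -0.1]
opening: 0.0008
finger_force: 0.0
```

```bash
python3 s.py w12
python3 - <<'E'
from rig import ctrl
import cv2
d=ctrl.get_image("side");cv2.imwrite("pics/s12.png",cv2.resize(d["color"][150:290,230:410],None,fx=4,fy=4,interpolation=cv2.INTER_CUBIC))
E
```

```text
10.7 [52.  90.3] 0.1284 F unit [-0.5 -0.1] 0.5
grip cols 339 354 16 centre unit y [ 37.6 103. ]
```

View pics/s12.png

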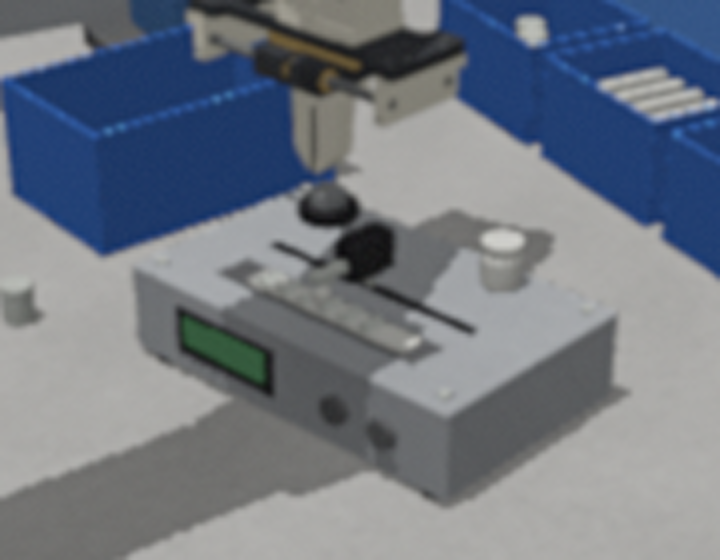

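The fingertips (crop (322,165)) hang over the button at (328,200), and the tin still stands. Descending slowly.

{"name": "jog_arm", "arguments": {"deltas": [[[0,0,0.01],[0,0,0],1],[[0,0,0.02],[0,0,0],1],[[0,0,0.03],[0,0,0],1],[[0,0,0.04],[0,0,0],1],[[0,0,0.05],[0,0,0],1],[[0,0,0.06],[0,0,0],1],[[0,0,0.07],[0,0,0],1],[[0,0,0.08],[0,0,0],1]]}}

```text
time_s: 11.42
eef_pos: [0.5425, 0.1944, 0.1206]
orientation: [-0.16, 0.987, -0.0, 0.0]
contact_force: [0.2, 0.2, -0.2]
opening: 0.0002
finger_force: 0.0
```

```bash
python3 s.py w13
```

```text
11.47 [55.8 90.3] 0.1203 F unit [-0.5 -0.1] 0.2
grip cols 345 359 15 centre unit y [ 42.1 105.2]
```

Now at (55.8, 90.3) with the tips at z≈0.103. Continuing in small steps.

{"name": "jog_arm", "arguments": {"deltas": [[[0,0,0.01],[0,0,0],1],[[0,0,0.02],[0,0,0],1],[[0,0,0.03],[0,0,0],1],[[0,0,0.04],[0,0,0],1],[[0,0,0.05],[0,0,0],1],[[0,0,0.06],[0,0,0],1],[[0,0,0.065],[0,0,0],1],[[0,0,0.065],[0,0,0],1]]}}

```text
time_s: 12.13
eef_pos: [0.5423, 0.1944, 0.1107]
orientation: [-0.16, 0.987, -0.0, -0.0]
contact_force: [0.3, 0.2, 0.8]
opening: 0.0
finger_force: 0.0
```

{"name": "jog_arm", "arguments": {"deltas": [[[0,0,0.005],[0,0,0],1],[[0,0,0.01],[0,0,0],1],[[0,0,0.015],[0,0,0],1],[[0,0,0.02],[0,0,0],1],[[0,0,0.02],[0,0,0],1],[[0,0,0.02],[0,0,0],1],[[0,0,0.02],[0,0,0],1],[[0,0,0.02],[0,0,0],1]]}}

```text
time_s: 12.8
eef_pos: [0.5426, 0.1945, 0.1081]
orientation: [-0.16, 0.987, 0.0, 0.0]
contact_force: [-1.2, -0.0, 2.0]
opening: 0.0004
finger_force: 1.0
```

{"name": "jog_arm", "arguments": {"deltas": [[[0,0,0.005],[0,0,0],1],[[0,0,0.01],[0,0,0],1],[[0,0,0.015],[0,0,0],1],[[0,0,0.02],[0,0,0],1],[[0,0,0.02],[0,0,0],1],[[0,0,0.02],[0,0,0],1],[[0,0,0.02],[0,0,0],1],[[0,0,0.02],[0,0,0],1]]}}

```text
time_s: 13.47
eef_pos: [0.5426, 0.1945, 0.1051]
orientation: [-0.16, 0.987, 0.0, 0.0]
contact_force: [-0.8, 0.4, 3.7]
opening: 0.0004
finger_force: 1.9
```

{"name": "jog_arm", "arguments": {"deltas": [[[0,0,0.005],[0,0,0],1],[[0,0,0.01],[0,0,0],1],[[0,0,0.01],[0,0,0],1],[[0,0,0.01],[0,0,0],1],[[0,0,0.01],[0,0,0],1],[[0,0,0.01],[0,0,0],1],[[0,0,0.01],[0,0,0],1],[[0,0,0.01],[0,0,0],1]]}}

```text
time_s: 14.13
eef_pos: [0.5426, 0.1945, 0.1035]
orientation: [-0.16, 0.987, 0.0, 0.0]
contact_force: [0.2, -0.1, 5.2]
opening: 0.0005
finger_force: 2.3
```

Force is about 5 N at roughly 6 mm of travel. I'll go on to a firm stop.

{"name": "jog_arm", "arguments": {"deltas": [[[0,0,0.005],[0,0,0],1],[[0,0,0.01],[0,0,0],1],[[0,0,0.01],[0,0,0],1],[[0,0,0.01],[0,0,0],1],[[0,0,0.01],[0,0,0],1],[[0,0,0.01],[0,0,0],1],[[0,0,0.01],[0,0,0],1],[[0,0,0.01],[0,0,0],1]]}}

```text
time_s: 14.8
eef_pos: [0.5427, 0.1945, 0.1032]
orientation: [-0.16, 0.987, -0.0, 0.0]
contact_force: [-3.9, -1.3, 14.2]
opening: 0.0004
finger_force: 6.9
```

Hard stop at z=0.1032: the force jumped to 14 N just after the 5 N level, so the button is fully down. Releasing upward.

{"name": "jog_arm", "arguments": {"deltas": [[[0,0,-0.03],[0,0,0],1],[[0,0,-0.08],[0,0,0],1],[[0,0,-0.2],[0,0,0],1],[[0,0,-0.4],[0,0,0],1],[[0,0,-0.6],[0,0,0],1],[[0,0,-0.8],[0,0,0],1],[[0,0,-0.9],[0,0,0],1],[[0,0,-0.9],[0,0,0],1]]}}

```text
time_s: 15.47
eef_pos: [0.5444, 0.1954, 0.241]
orientation: [-0.16, 0.987, 0.001, 0.003]
contact_force: [-0.4, 0.1, -0.0]
opening: 0.0005
finger_force: 0.0
```

{"name": "jog_arm", "arguments": {"deltas": [[[-0.2,0.2,0],[0,0,0],1],[[-0.4,0.4,0],[0,0,0],1],[[-0.5,0.6,0],[0,0,0],1],[[-0.5,0.8,0],[0,0,0],1],[[-0.5,0.9,0],[0,0,0],1],[[-0.5,0.9,0],[0,0,0],1],[[-0.5,0.9,0],[0,0,0],1],[[-0.5,0.9,0],[0,0,0],1]]}}

```text
time_s: 16.13
eef_pos: [0.5712, 0.3439, 0.2361]
orientation: [-0.16, 0.987, -0.001, -0.001]
contact_force: [0.4, -0.8, -0.4]
opening: 0.0003
finger_force: 0.0
```

Run:
```python
from rig import ctrl
import cv2,pickle,numpy as np
t=ctrl.get_image("top")["color"];s=ctrl.get_image("side")["color"]
a=cv2.resize(t[170:285,205:345],(560,460)[::1] and (400,328),interpolation=2);b=cv2.resize(s[150:290,230:410],(400,311),interpolation=2)
b=cv2.copyMakeBorder(b,0,17,0,0,0);cv2.imwrite("pics/fin.png",np.hstack([a,b]));print(ctrl.get_obs()["eef_pos"],ctrl.get_obs()["contact_force"])
```

```text
[0.57181828 0.343545   0.23669241] [ 0.02663352 -0.47444108  0.27714221]
```

View pics/fin.png

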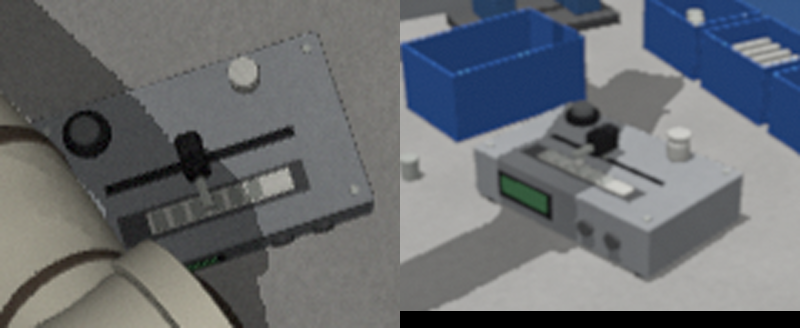

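The lever sits in the third notch (arm at left-half pixel (205,190)), the button is back up, and the tin stands at (243,72) as before. Handing in.

```bash
python3 -c "
from rig import ctrl
print(ctrl.job_done())"
```

```text
the job is handed in; nothing more can be done
None
```

I pushed the selector three clicks into its third notch without running on into the fourth, pressed the round button to its hard stop and released it, then handed the job in at about 16 s with the robot clear; the last pictures show the lever still in place and the tin undisturbed.

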